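# Crank the clamp shut on the spice box

### The job

The little wooden spice box has a freshly glued joint and stands loose between the jaws of one of the two hand-crank clamps. Turn that clamp's crank clockwise (seen from above) until its sliding jaw squeezes the box firmly and squarely against the fixed jaw, then let go of the crank and leave the box clamped. The other clamp, with the plain plywood offcut in it, is not to be cranked.

Things in the scene. Friction and masses are not known exactly. Their poses are not given: they have to be found in the camera images.
- clamp: Grey bench clamp holding the spice box, fixed to the table, 290 x 90 mm. Origin on the table under the vertical crank axis; x runs along the clamp to the fixed jaw, z up. The bed under the box is 20 mm above the table, jaw tops 70 mm, housing (80 x 80 mm) 76 mm, crank arm 82 to 94 mm. Fixed jaw's face at x = 157 mm. The other clamp is alike but holds a plywood block 40 x 95 x 28 mm.
- crank (a joint): Crank angle (rad) of that clamp, growing clockwise from above; closes the jaw 10 mm per rad. Starts at 0 to 0.8. Knob lies along the clamp's +y at 0, +x at 1.57, -y at 3.14. The jaw pad meets the box, pushed home on the fixed jaw, at 2.7; then the pad's spring (3 N, then 1.5 N per mm) is squeezed; stop at 3.4. Turning takes about 5 N at the knob, a bit more when clamping; it stays where left.
- crank_knob (a point): Centre of the crank's upright round dark wooden grip (22 mm diameter, 48 mm tall, spins freely about its own axis) on the clamp with the spice box. The point is 116 mm above the table; the grip spans 92 to 140 mm and runs on a circle of 55 mm radius about the crank axis. It can be pinched or pushed from above without turning the gripper.
- moving_jaw: Sliding jaw of the clamp with the spice box. Origin at the centre of its pad's face (unsqueezed), 45 mm above the table; axes as the clamp's. The steel pad is 75 mm wide, 36 mm high and can be pushed back 7 mm against its spring.
- spice_box: Small closed wooden box with hinged lid, brass hinges and tiny brass lid knob: 45 mm (its x, along the clamp) x 70 mm (its y) x 50 mm high, 0.08 to 0.17 kg, loose on the clamp's bed between the jaws, slightly skewed; the closing jaws square it up. Origin at the centre of its underside.
- spare_crank_knob (a point): Centre of the crank grip of the other clamp (holding the plywood offcut). To be left where it is.
There are look-alikes about, which are no part of the job. Of the things like the spice_box, leave any that is purple; of the rest the larger one is meant.

How it is judged:
By the outcome, as a careful person would: the job done as asked, in the order asked, and still so for the second after the job is handed in, with the robot touching nothing.
It also fails if it takes over 32 s, if anything falls off the work surface, if the arm or the gripper's body presses on something with over 40 N, if the wrist force passes 120 N, or if a joint passes its speed limit or range.

### The arm

A 7-joint arm with a two-finger parallel gripper is mounted at the origin on the work surface. World frame = base frame: x ahead of the robot, y to its left, z up, the work surface at z = 0. Lengths are in mm, angles in rad, forces in N, time in s.
With the tool pointing down it reaches from about 400 to 850 mm from the base axis. Payload 6.9 kg.
Tool frame: the origin (TCP) lies at the very end of the fingers, on their centre line; the grasp point (between the pads) lies 19 mm behind it; x points along the fingers, y is the direction in which the jaws open and shut, and the axes are right-handed (so a half turn about x gives the same grasp; the last joint's range is limited). The gripper opens to 85 mm and grips with 20 to 120 N. Pads are 22 mm wide; open, the fingers measure 114 mm over their backs; the gripper's body (76 mm by 85 mm) begins 54 mm behind the grasp point. The pads swing forward as they close: fully open they stand 13 mm farther back than shut.
Start: joints at [1.438, 0.507, -0.238, 1.5, 0.126, 1.149, -0.155], TCP at [147.199, -607.408, 231.275] pointing down, gripper open.
Joint ranges: [-3.08, 3.08], [-0.24, 2.05], [-1.43, 1.35], [0, 2.5], [-1.52, 4.66], [0.17, 1.96], [-2.89, 2.89]. Speed limits (rad/s): [2.39, 2.39, 3.14, 3.14, 3.14, 3.14, 3.14].

### API

Orientations are given as a rotation vector (axis times angle).
In Python, from station import env gives the robot as it stands. The module is installed in compiled form; this text tells all that it offers.
- The arm moves only by the shell command python3 -m inch 'ROWS'. ROWS is a JSON object of lists of equal length, an entry for each row: "linear": the shift along the world's x, y, z in m, a list of three; "angular": the turn, a rotation vector about the world's x, y, z in rad, a list of three; "gripper": the opening, from 0 (shut) to 1 (fully open). In form: {"linear": [[dx, dy, dz], ...], "angular": [[ax, ay, az], ...], "gripper": [gripper, ...]}. A call has 1 to 10 rows; each row shifts and turns the commanded pose from where the row before left it; what a row does not reach is not made up. A row lasts 1/12 s, in which the tool goes at most 41.7 mm and 7.16 degrees, less where a joint would pass 70% of its speed; a pose out of reach is approached as far as the arm can. A call is refused whole if a number of a shift passes 0.0417 or a number of a turn 0.125, either way. A call with a gripper value outside its range is refused whole. The fingers move at their own pace and stop on an object; the grip force is fixed at half the most. Time passes only in rows, so rows that do not move let the fingers close. It gives the time, the measured TCP pose, the force and the opening at its end, in the units of the state.
- env.get_obs(): the state, without advancing time (a new reading comes with each control period).
- env.read_camera(name): name is "side" or "top"; returns (picture, depth): 420x560x3 uint8, red, green, blue; 420x560 float32, mm along the optical axis (not along the pixel's ray), 0 where there is no reading.
- env.get_calibration(name): a dict with "fov_y" (degrees; the focal length in pixels is half the picture's height over the tangent of half this angle, whatever the lens; pixels are square), "cx", "cy" (the principal point, pixels), "rvec" (rotation vector, rad) and "tvec" (3), from world to camera coordinates, as OpenCV has them. Camera axes: x right, y down, z forward; pixel columns grow to the right and rows downward; lengths in mm; the calibration is good to about 2 mm. A picture is of the moment at which its call begins. get_calibration takes no time and is no camera call.
- env.finish_job(): hands the job in, once; it reports no verdict.
The state is a dict: "time": time; "qpos": joint angles; "joint_vel": joint speeds; "joint_efforts": joint torques, N m; "tcp_pos": TCP position; "tcp_rot": TCP orientation; "wrist_force": force on the tool from outside, world axes, zero at the start; "torque": the same for the moment, N m; "gripper_width": finger opening in mm.
Only numpy, scipy, OpenCV 4.12 (cv2) and the standard library are available. Lean on these libraries where they do the work, as an engineer would, in place of code of your own. Each camera call takes 0.05 s, during which the arm holds its last target. There are 200 camera calls.

## Working session

There is one attempt and no reset: what is moved stays moved. The work goes in short steps, Python scripts to look and compute and a shell command to move; the robot and the scene stay as the last step left them, time stands still between calls to the robot, and variables do not carry over. Pictures are saved under pics/ and viewed, about 8 in all and at most 12, crops included, and the job is handed in when it is done.

```bash
mkdir -p pics
cat > h.py <<'E'
import numpy as np, cv2
from station import env
def cal(n):
    c=env.get_calibration(n); f=210/np.tan(np.radians(c["fov_y"])/2)
    return f,c["cx"],c["cy"],cv2.Rodrigues(np.array(c["rvec"],float))[0],np.array(c["tvec"],float)
def onplane(n,u,v,z):
    f,cx,cy,R,t=cal(n); d=R.T@np.array([(u-cx)/f,(v-cy)/f,1]); o=-R.T@t
    return o+d*(z-o[2])/d[2]
def cloud(n,dep):
    f,cx,cy,R,t=cal(n); v,u=np.mgrid[:420,:560]
    P=np.stack([(u-cx)/f*dep,(v-cy)/f*dep,dep],-1)
    return (P-t)@R
def snap(n,tag):
    p,d=env.read_camera(n); cv2.imwrite(f"pics/{tag}.png",p[...,::-1]); np.savez(f"pics/{tag}.npz",p=p,d=d); return p,d
E
python3 - <<'E'
from h import *
for n in("top","side"):
    snap(n,n+"0"); f,cx,cy,R,t=cal(n); print(n,f,cx,cy,-R.T@t)
a=cv2.imread("pics/top0.png");cv2.imwrite("pics/a.png",cv2.resize(a,(800,600)))
o=env.get_obs();print(o["time"],o["tcp_pos"],o["tcp_rot"],o["gripper_width"],o["wrist_force"])
E
```

```text
top 427.7267626016951 275.2461918060062 209.25891795289297 [ 448.85062242  -23.01312302 1145.6408046 ]
side 391.42712684436634 282.0718400975195 213.6398574107207 [343.72491342 614.1589594  561.45472273]
0.1 [ 147.07109447 -606.99780887  230.52201467] [ 2.0956285   0.25207518 -2.09610793] 85.67089443379353 [-0.20152472 -0.02407979  0.16394669]
```

View pics/top0.png

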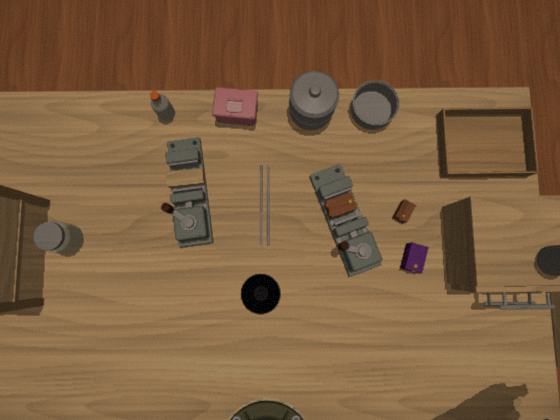

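View pics/side0.png

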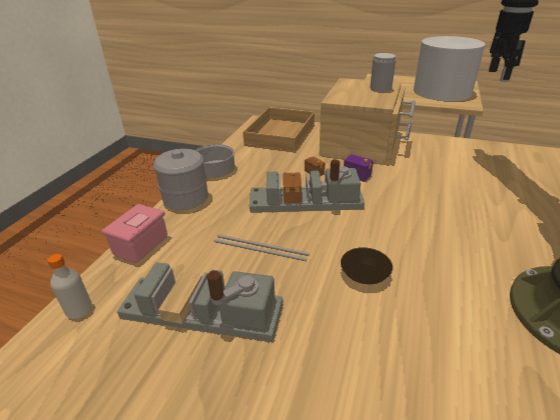

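Top view: the right clamp at about (345,220) holds the orange-brown box at (341,205), with its knob at (343,246) and axis near (364,251). The left clamp at (190,190) holds the plywood.

Box candidates are the clamped one (341,205), a smaller brown one (404,211) and a purple one (415,258). The clamped one fits because it is not purple and is the larger of the rest. I'll confirm that in a crop while measuring.

Run:
```python
from h import *
D=np.load("pics/top0.npz");p=D["p"];d=D["d"];S=np.load("pics/side0.npz")
X=cloud("top",d)
c=np.hstack([cv2.resize(p[155:285,300:440],None,fx=4,fy=4,interpolation=cv2.INTER_CUBIC)]);cv2.imwrite("pics/crop.png",c[...,::-1])
# knob: pixels in clamp region with z>100
reg=np.zeros(d.shape,bool);reg[160:280,300:385]=1
hs=cv2.cvtColor(p,cv2.COLOR_RGB2HSV)
k=reg&(X[...,2]>125)&(X[...,2]<150)&(d>0)
print("knob top",k.sum(),np.median(X[k],0),X[k].min(0),X[k].max(0))
a=reg&(X[...,2]>68)&(X[...,2]<80);print("70-80 n",a.sum())
# housing: z 73..80
m=reg&(X[...,2]>60)&(X[...,2]<100)&~k
n,l,s,ce=cv2.connectedComponentsWithStats(m.astype(np.uint8))
for i in range(1,n):
    if s[i,4]>30:
        q=X[l==i];r=cv2.minAreaRect(q[:,:2].astype(np.float32));print(s[i],q.mean(0).round(1),r)
# clamp base footprint
b=reg&(X[...,2]>8)&(X[...,2]<150)
n,l,s,ce=cv2.connectedComponentsWithStats(b.astype(np.uint8));i=1+s[1:,4].argmax()
r=cv2.minAreaRect(X[l==i][:,:2].astype(np.float32));print("base",s[i],r,cv2.boxPoints(r))
# side knob
Y=cloud("side",S["d"]);k=np.zeros(d.shape,bool);k[150:190,320:345]=1
k&=(Y[...,2]>100)&(Y[...,2]<145)&(S["d"]>0);print("side knob",k.sum(),np.median(Y[k],0),Y[k].min(0),Y[k].max(0))
for (u,v) in((341,205),(404,211),(415,258)): print(X[v,u])
```

```text
knob top 73 [ 497.91021915 -188.21460997  139.81070256] [ 488.44907301 -200.5356827   125.83391894] [ 507.22929493 -179.32913739  143.82582224]
70-80 n 1663
[319 176  34  23 440] [ 651.6 -183.8   69.2] ((652.241455078125, -184.6531524658203), (35.63631057739258, 85.87875366210938), 19.691913604736328)
[326 193  32  25 503] [ 605.6 -195.6   70.5] ((606.385009765625, -196.55307006835938), (44.97283935546875, 73.23885345458984), 19.184688568115234)
[335 213  28  12  55] [ 570.3 -212.8   63.6] ((570.7609252929688, -214.21206665039062), (4.879190921783447, 73.23970031738281), 19.661781311035156)
[335 217  34  19 313] [ 551.1 -220.1   68.8] ((551.4317626953125, -220.94113159179688), (23.997764587402344, 84.22064971923828), 20.12607192993164)
[344 232  38  39 979] [ 486.6 -243.8   79. ] ((488.115478515625, -244.0024871826172), (79.79363250732422, 81.1832046508789), 19.705524444580078)
base [ 310  164   72  113 3887] ((572.7447509765625, -206.92543029785156), (290.68585205078125, 102.29745483398438), 19.373092651367188) [[ 418.66437 -206.88571]
 [ 452.59833 -303.39093]
 [ 726.82513 -206.96515]
 [ 692.8912  -110.45993]]
side knob 167 [ 497.74854496 -184.04970254  123.40089346] [ 487.98910138 -201.38285742  100.0613082 ] [ 509.19161325 -179.39668948  141.14081478]
[ 605.35378943 -195.42847769   69.69311144]
[ 592.49651265 -365.49637966   35.69087622]
[ 469.56251976 -382.73208217   50.0031148 ]
```

View pics/crop.png

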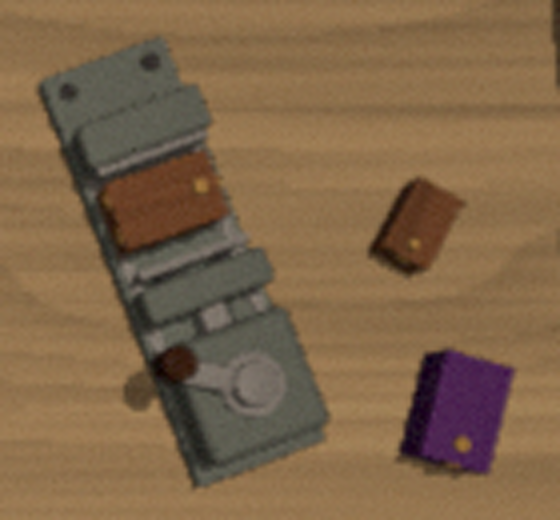

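The crop confirms it: the larger brown box with a brass knob is in the right-hand clamp, and the small brown and purple ones stand loose on the table. Measurements agree with the given sizes: axis about (487.5,-244), yaw 19.6°, knob (498,-190), radius 55, crank angle about 0.53. Next I'll check the clearance along the approach and the tool's yaw.

Run:
```python
from h import *
D=np.load("pics/top0.npz");X=cloud("top",D["d"]).reshape(-1,3);ok=D["d"].ravel()>0
o=env.get_obs();print(cv2.Rodrigues(np.array(o["tcp_rot"]))[0].round(3),o["qpos"])
a=np.array([147,-607.]);b=np.array([498,-190.])
for s in np.linspace(0,1,8):
    q=a+s*(b-a);m=ok&(np.hypot(*(X[:,:2]-q).T)<110);print(q.round(),m.sum(),X[m,2].max().round() if m.any() else None)
print("delta",b-o["tcp_pos"][:2])
A=np.array([487.5,-244]);yaw=np.radians(19.6)
th=np.arange(.53,3.3,.18)
P=A+55*np.stack([np.cos(np.pi/2+yaw-th),np.sin(np.pi/2+yaw-th)],1)
for t,p,dp in zip(th,P,np.vstack([np.diff(P,axis=0),[0,0]])):print(t.round(2),p.round(1),dp.round(1))
```

```text
[[-0.     0.236 -0.972]
 [ 0.002 -0.972 -0.236]
 [-1.    -0.002  0.   ]] [ 1.43845769  0.50824628 -0.23752651  1.50103012  0.12571472  1.14887446
 -0.15479793]
[ 147. -607.] 5655 250.0
[ 197. -547.] 5902 250.0
[ 247. -488.] 5796 7.0
[ 297. -428.] 5768 159.0
[ 348. -369.] 5635 61.0
[ 398. -309.] 5528 98.0
[ 448. -250.] 5483 144.0
[ 498. -190.] 5537 144.0
delta [350.92890553 416.99780887]
0.53 [ 497.8 -190. ] [ 9.5 -2.7]
0.71 [ 507.3 -192.7] [ 8.9 -4.4]
0.89 [ 516.1 -197.1] [ 7.9 -5.9]
1.07 [ 524.1 -202.9] [ 6.8 -7.2]
1.25 [ 530.9 -210.2] [ 5.4 -8.3]
1.43 [ 536.2 -218.5] [ 3.8 -9.1]
1.61 [ 540.  -227.6] [ 2.1 -9.7]
1.79 [ 542.1 -237.3] [ 0.3 -9.9]
1.97 [ 542.4 -247.1] [-1.4 -9.8]
2.15 [ 541.  -256.9] [-3.2 -9.4]
2.33 [ 537.8 -266.3] [-4.8 -8.6]
2.51 [ 533.  -274.9] [-6.3 -7.6]
2.69 [ 526.7 -282.6] [-7.5 -6.4]
2.87 [ 519.2 -289. ] [-8.6 -4.9]
3.05 [ 510.6 -293.9] [-9.3 -3.3]
3.23 [ 501.3 -297.2] [0. 0.]
```

```bash
python3 -m inch '{"linear":[[0.025,0.030,0],[0.025,0.030,0],[0.025,0.030,0],[0.025,0.030,0],[0.025,0.030,0],[0.025,0.030,0],[0.025,0.030,0],[0.025,0.030,0],[0.025,0.030,0],[0.025,0.030,0]],"angular":[[0,0,0],[0,0,0],[0,0,0],[0,0,0],[0,0,0],[0,0,0],[0,0,0],[0,0,0],[0,0,0],[0,0,0]],"gripper":[1,1,1,1,1,1,1,1,1,1]}'
python3 -m inch '{"linear":[[0.025,0.029,0],[0.025,0.029,0],[0.025,0.029,0],[0.025,0.029,0],[0,0,0],[0,0,0]],"angular":[[0,0,0],[0,0,0],[0,0,0],[0,0,0],[0,0,0],[0,0,0]],"gripper":[1,1,1,1,1,1]}'
```

```text
time: 0.93
tcp_pos: [397.8, -305.7, 231.1]
tcp_rot: [2.095, 0.25, -2.096]
wrist_force: [0.8, -0.4, -0.4]
gripper_width: 85.1
time: 1.43
tcp_pos: [498.4, -188.8, 230.9]
tcp_rot: [2.093, 0.257, -2.093]
wrist_force: [-0.8, -1.0, -0.7]
gripper_width: 85.3
```

```bash
python3 -m inch '{"linear":[[0,-0.001,-0.030],[0,0,-0.030],[0,0,-0.030],[0,0,-0.020],[0,0,-0.019],[0,0,0],[0,0,0]],"angular":[[0,0,0],[0,0,0],[0,0,0],[0,0,0],[0,0,0],[0,0,0],[0,0,0]],"gripper":[1,1,1,1,1,1,1]}'
python3 -m inch '{"linear":[[0,0,0],[0,0,0],[0,0,0],[0,0,0],[0,0,0],[0,0,0],[0,0,0],[0,0,0]],"angular":[[0,0,0],[0,0,0],[0,0,0],[0,0,0],[0,0,0],[0,0,0],[0,0,0],[0,0,0]],"gripper":[0,0,0,0,0,0,0,0]}'
```

```text
time: 2.02
tcp_pos: [495.8, -193.4, 101.7]
tcp_rot: [2.094, 0.249, -2.099]
wrist_force: [-0.3, 0.3, -0.0]
gripper_width: 85.6
time: 2.68
tcp_pos: [497.4, -191.8, 103.1]
tcp_rot: [2.096, 0.251, -2.094]
wrist_force: [-1.9, 1.8, 7.4]
gripper_width: 20.4
```

The fingers stopped at 20 mm, so they hold the grip (22 mm). Cranking the first part.

```bash
python3 -m inch '{"linear":[[0.0095,-0.0027,0],[0.0089,-0.0044,0],[0.0079,-0.0059,0],[0.0068,-0.0072,0],[0.0054,-0.0083,0],[0,0,0]],"angular":[[0,0,0],[0,0,0],[0,0,0],[0,0,0],[0,0,0],[0,0,0]],"gripper":[0,0,0,0,0,0]}'
python3 -c "
from h import *
snap('top','t1');snap('side','s1')
for i in range(1):
  o=env.get_obs();print(o['tcp_pos'],o['wrist_force'])"
```

```text
time: 3.18
tcp_pos: [536.0, -222.2, 103.0]
tcp_rot: [2.095, 0.248, -2.096]
wrist_force: [-1.8, -2.8, 7.6]
gripper_width: 20.8
[ 535.91206602 -222.22818309  103.13449963] [-0.6649199  -2.52312451  5.69924752]
```

View pics/s1.png

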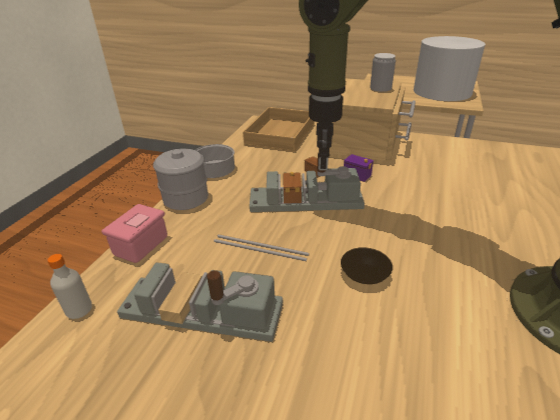

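The side view at (325,165) shows the gripper on the knob, with the crank arm following and the box still upright. Forces are low, so I'll continue.

```bash
python3 -m inch '{"linear":[[0.0038,-0.0091,0],[0.0021,-0.0097,0],[0.0003,-0.0099,0],[-0.0014,-0.0098,0],[-0.0032,-0.0094,0],[-0.0048,-0.0086,0],[-0.0063,-0.0076,0],[0,0,0],[0,0,0]],"angular":[[0,0,0],[0,0,0],[0,0,0],[0,0,0],[0,0,0],[0,0,0],[0,0,0],[0,0,0],[0,0,0]],"gripper":[0,0,0,0,0,0,0,0,0]}'
python3 -m inch '{"linear":[[-0.0075,-0.0064,0],[-0.0086,-0.0049,0],[-0.0093,-0.0033,0],[-0.0096,-0.0016,0],[0,0,0],[0,0,0]],"angular":[[0,0,0],[0,0,0],[0,0,0],[0,0,0],[0,0,0],[0,0,0]],"gripper":[0,0,0,0,0,0]}'
python3 -c "
from h import *
p,d=snap('top','t2')
cv2.imwrite('pics/t2c.png',cv2.resize(p[155:285,300:440],None,fx=4,fy=4,interpolation=cv2.INTER_CUBIC)[...,::-1])
P=[env.get_obs()]
print(P[0]['tcp_pos'],P[0]['wrist_force'])"
```

```text
time: 4.03
tcp_pos: [525.2, -284.4, 103.0]
tcp_rot: [2.094, 0.251, -2.097]
wrist_force: [-5.4, 3.0, 8.4]
gripper_width: 20.8
time: 4.53
tcp_pos: [492.1, -300.4, 103.1]
tcp_rot: [2.097, 0.251, -2.093]
wrist_force: [0.8, 3.5, 6.0]
gripper_width: 20.4
[ 492.09272789 -300.41649091  103.07655491] [1.37999958 3.45470782 7.18044165]
```

View pics/t2c.png

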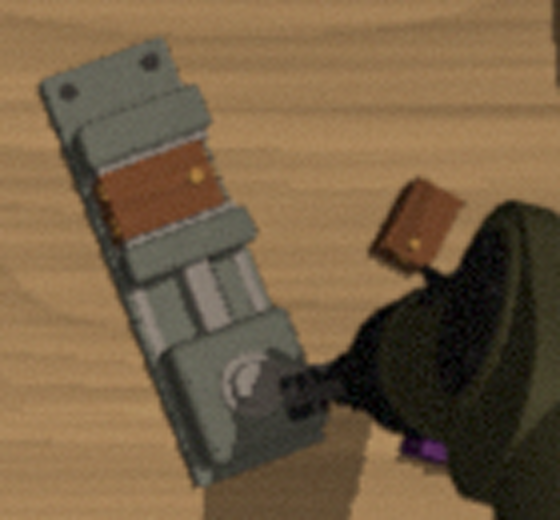

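The crop shows the box at (160,190) squared up between both jaws and the knob near (305,395) on the clamp's -y side. My last row took the commanded angle to about 3.4, the stop, but forces stayed low. I'll release and lift straight up.

```bash
python3 -m inch '{"linear":[[0,0,0],[0,0,0],[0,0,0],[0,0,0],[0,0,0],[0,0,0],[0,0,0],[0,0,0]],"angular":[[0,0,0],[0,0,0],[0,0,0],[0,0,0],[0,0,0],[0,0,0],[0,0,0],[0,0,0]],"gripper":[1,1,1,1,1,1,1,1]}'
python3 -m inch '{"linear":[[0,0,0.015],[0,0,0.030],[0,0,0.035],[0,0,0.035],[-0.025,-0.030,0],[-0.025,-0.030,0],[-0.025,-0.030,0],[-0.025,-0.030,0],[0,0,0],[0,0,0]],"angular":[[0,0,0],[0,0,0],[0,0,0],[0,0,0],[0,0,0],[0,0,0],[0,0,0],[0,0,0],[0,0,0],[0,0,0]],"gripper":[1,1,1,1,1,1,1,1,1,1]}'
python3 - <<'E'
from h import *
p,d=snap('top','t3');q,e=snap('side','s3')
A=cv2.resize(p[155:285,300:440],(560,520),interpolation=cv2.INTER_CUBIC)
B=cv2.resize(q[140:220,240:380],(800,457),interpolation=cv2.INTER_CUBIC)
cv2.imwrite('pics/t3c.png',A[...,::-1]);cv2.imwrite('pics/s3c.png',B[...,::-1])
X=cloud('top',d);reg=np.zeros(d.shape,bool);reg[160:280,300:385]=1
k=reg&(X[...,2]>125)&(X[...,2]<150);c=np.median(X[k],0);y=np.radians(19.6);v=c[:2]-[487.5,-244]
print(k.sum(),c,np.hypot(*v),"theta",(np.pi/2+y-np.arctan2(v[1],v[0]))%(2*np.pi))
hs=cv2.cvtColor(p,cv2.COLOR_RGB2HSV);b=reg&(X[...,2]>60)&(X[...,2]<80)&(hs[...,1]>130)
print("box",b.sum(),cv2.minAreaRect(X[b][:,:2].astype(np.float32)))
E
```

```text
time: 5.25
tcp_pos: [491.2, -301.3, 102.2]
tcp_rot: [2.095, 0.25, -2.095]
wrist_force: [-0.1, -0.3, 0.4]
gripper_width: 85.8
time: 6.08
tcp_pos: [388.7, -423.6, 217.0]
tcp_rot: [2.097, 0.244, -2.1]
wrist_force: [0.5, -0.0, 0.5]
gripper_width: 85.4
0 [nan nan nan] nan theta nan
box 459 ((613.0473022460938, -192.95611572265625), (42.361507415771484, 72.0107192993164), 20.299877166748047)
  return _methods._mean(a, axis=axis, dtype=dtype,
  ret = um.true_divide(
```

View pics/t3c.png

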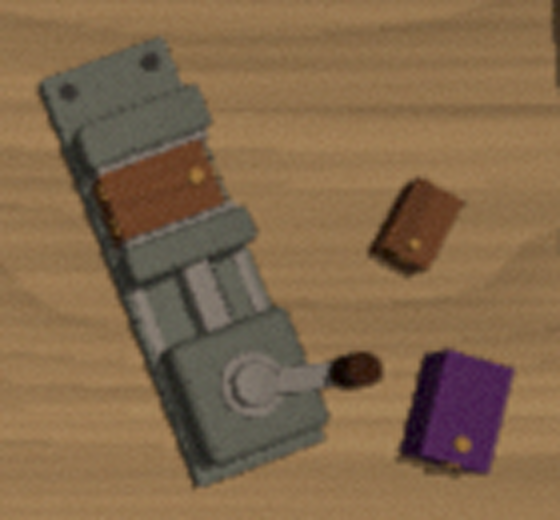

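View pics/s3c.png

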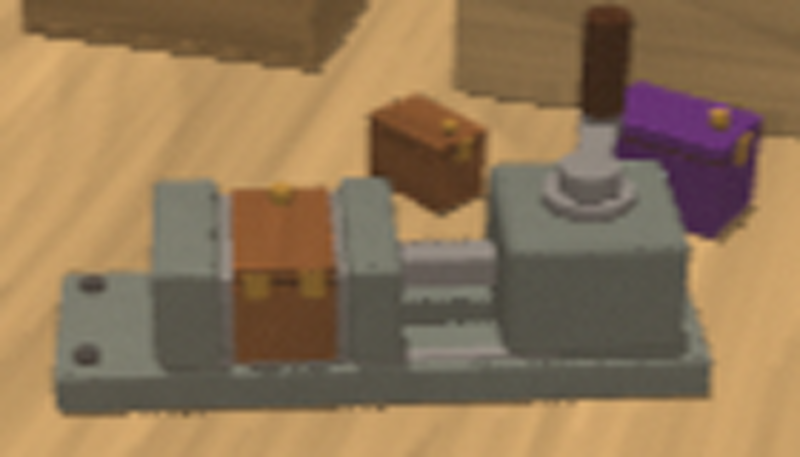

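The top crop shows the knob at (360,370), outside my mask. The box at (160,190) is square and held by both pads. The side crop agrees, and the gripper is clear. I'll fix the mask for the crank angle and the spare knob.

Run:
```python
from h import *
y=np.radians(19.6)
for t in("t3","top0"):
    D=np.load(f"pics/{t}.npz");X=cloud("top",D["d"])
    k=(X[...,2]>125)&(X[...,2]<150)&(D["d"]>0)
    r=k.copy();r[:,:330]=0;r[:,400:]=0;r[:232]=0;r[265:]=0
    s=k.copy();s[:,:150]=0;s[:,185:]=0;s[:195]=0;s[:,200:]=0;s[225:]=0
    c=np.median(X[r],0);v=c[:2]-[487.5,-244]
    print(t,r.sum(),c,np.hypot(*v),"theta",(np.pi/2+y-np.arctan2(v[1],v[0]))%(2*np.pi),"spare",np.median(X[s],0))
    j=np.zeros_like(k);j[200:240,325:372]=1
    P=X-[487.5,-244,0];px=P[...,0]*np.cos(y)+P[...,1]*np.sin(y)
    m=j&(X[...,2]>66)&(X[...,2]<74)&(px>45)&(px<115);print("jaw-top x range",np.percentile(px[m],[3,97]))
print(env.get_obs()["wrist_force"])
```

```text
t3 76 [ 494.05780911 -296.53655662  140.14479745] 52.9442597617979 theta 3.3594957515959276 spare [594.9772203  232.42604603 139.91668584]
jaw-top x range [ 85.46605618 114.27030425]
top0 73 [ 497.91021915 -188.21460997  139.81070256] 56.74841322179878 theta 0.5265744338337304 spare [595.00537199 231.52583948 139.99799349]
jaw-top x range [ 57.88829099 113.8126215 ]
[0.65038446 0.53332155 0.22851732]
```

Crank angle is about 3.36, past contact at 2.7 and just short of the stop. That squeezes the pad about 6.5 mm, roughly 13 N. The spare crank has not moved, so I'm handing in.

```bash
python3 -c "
from station import env
print(env.finish_job())"
```

```text
the job is handed in; nothing more can be done
None
```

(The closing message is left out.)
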